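Lay the lino carton down over the stop bar

ROBOT

A 6-joint arm with a two-finger parallel gripper is mounted at the origin on the work surface. World frame = base frame: x ahead of the robot, y to its left, z up, the work surface at z = 0. Lengths are in m, angles in rad, forces in N, time in s.
With the tool pointing down it reaches from about 0.375 to 0.9 m from the base axis. Payload 3.1 kg.
Tool frame: the origin (TCP) lies on the centre line of the jaws, within the pads' length; the fingertips stand 19 mm ahead of it and the grasp point (between the pads) is the TCP; z points along the fingers, y is the line along which they close (so a half turn about z gives the same grasp; the last joint's range is limited). The gripper opens to 85 mm and grips with 20 to 120 N. Pads are 22 mm wide; open, the fingers measure 114 mm over their backs; the gripper's body (76 mm by 85 mm) begins 54 mm behind the grasp point. The pads swing forward as they close: fully open they stand 13 mm farther back than shut.
Start: joints at [-1.526, 0.527, 1.433, -0, 1.181, -0.178], TCP at [0.139, -0.609, 0.25] pointing down, gripper open.
Joint ranges: [-3.08, 3.08], [-0.75, 2.2], [0.22, 2.44], [-1.43, 4.57], [0, 2.65], [-2.85, 2.85]. Speed limits (rad/s): [2.79, 2.79, 3.14, 3.14, 3.14, 3.14].

INTERFACE

Orientations are given as a unit quaternion [x, y, z, w].
In Python, from station import manip gives the robot as it stands.
- The arm moves only by the tool servo_tool, never from a script. Its argument "rows" is a list that holds one entry, the list of rows, each a list of 7 numbers: the turn, a rotation vector about the tool's x, y, z in degrees, then the shift along the tool's x, y, z in m, then the gripper command: -1 is shut, 1 is fully open, values between are in proportion. In form: [[[wx, wy, wz, tx, ty, tz, jaw], ...]]. A call has 1 to 8 rows; each row shifts and turns the commanded pose from where the row before left it, along the tool's axes as they then stand; what a row does not reach is not made up. A row lasts 1/12 s, in which the tool goes at most 41.7 mm and 7.16 degrees, less where a joint would pass 70% of its speed; a pose out of reach is approached as far as the arm can. A call is refused whole if a number of a shift passes 0.0417 or a number of a turn 7.16, either way. A call with a gripper value outside its range is refused whole. The fingers move at their own pace and stop on an object; "squeeze" is the grip in N (left out, the last holds). Time passes only in rows, so rows that do not move let the fingers close. It gives the time, the measured TCP pose, the force, the opening and the grip force at its end, in the units of the state.
- manip.sense(): the state, without advancing time (a new reading comes with each control period).
- manip.snapshot(name): name is "scene" or "top"; returns the picture (420x560x3 uint8, blue, green, red); there is no depth.
- manip.camera_info(name): a dict with "K" (3x3 intrinsics, pixels), "k1" (the pictures are not rectified: a ray, as slopes to the right and down, at radius r is drawn at 1 + k1 r^2 times it, then the intrinsics apply), "camera_from_world" (4x4, takes a point from world to camera coordinates). Camera axes: x right, y down, z forward; pixel columns grow to the right and rows downward; lengths in m; the calibration is good to about 2 mm. A picture is of the moment at which its call begins. camera_info takes no time and is no camera call.
- manip.sign_off(): hands the job in; it is judged then, once.
The state is a dict: "t": time; "q": joint angles; "qd": joint speeds; "tau": joint torques, N m; "tcp_pos": TCP position; "tool_rot": TCP orientation; "force": force on the tool from outside, world axes, zero at the start; "ft_torque": the same for the moment, N m; "finger_gap": opening from 0.0 (shut) to 1.0 (fully open); "gripper_force": force on a finger pad.
Only numpy, scipy, OpenCV 4.12 (cv2) and the standard library are available. Lean on these libraries where they do the work, as an engineer would, in place of code of your own. Each camera call takes 0.05 s, during which the arm holds its last target. There are 200 camera calls.

TASK

Lay the standing carton of lino blocks flat on the bench board: without picking it up, slide it by its foot, gently, until its base is squarely against the low cross bar in front of the board, then push it high on its face so that it tips forward over the bar onto its side. Then push it, lying flat, along the board until its leading end is flush and square against the back fence, let go, and leave everything else where it is; never shove the bar or the carton hard.

Things in the scene. Friction and masses are not known exactly. Their poses are not given: they have to be found in the camera images.
- carton: the carton of lino blocks: a rigid cardboard box standing upright, 50 mm deep (its x), 120 mm wide (y), 92 mm high (z), 0.25 to 0.47 kg, evenly filled. Origin at its centre, 46 mm above the table at the start. Its x points towards the bar and board, within 0.2 rad of the board's x. Pushed within 20 mm of its foot it slides; pushed high it tips forward
- board: plywood bench board fixed to the table, 220 mm wide (y), top 8 mm above the table. Origin at the middle of its front edge (the edge nearer the robot), at table level; x points from that edge to the back fence, y runs along the edge. The top is clear from x = 0 to the fence at x = 95 mm
- fence (a point): the board's wooden back fence, 30 mm high above the table, 18 mm thick, 220 mm wide; the point is the middle of its front face (the face that looks to the robot) at table level, axes as the board's
- bar_range (a point): the stop: a wooden cross bar on the table in front of the board, parallel to its edge, 8 mm high, 16 mm deep, 260 mm wide, clamped firmly on two straps. This point, fixed to the board at x = -42.5 mm, is the middle of its range: the bar's front face may be up to 12.5 mm nearer or farther. Its setting is not measured: feel for it. It starts 10 mm or more ahead of the carton
- jar: bystander: ink jar, 56 mm across, 65 mm high; origin at the centre of its underside
- brayer: bystander: hand roller lying down: roller 70 mm long, 32 mm thick, wooden handle pointing to its own -x, 130 mm; origin under the roller
- gouge: bystander: small gouge lying down with a mushroom-shaped wooden handle, 105 mm long along its own x, 27 mm thick; origin on the table under its middle
- tile: bystander: flat dark lino tile 100 x 80 x 6 mm; origin at the centre of its underside
- baren: bystander: flat black disc 90 mm across with a wooden grip on top, 28 mm high; origin at the centre of its underside
- small_carton: bystander: small cardboard box 40 x 60 x 35 mm (not the one to tip); origin at the centre of its underside
There are look-alikes about, which are no part of the job. Leave any blue look-alike of the carton alone.

How it is judged:
On the way, in this order (a step that is already met when the one before it is completed fails the run):
1. the carton, still upright and square to the bar within 0.1 rad, presses against the bar with more than 1 N (contact force between carton and board above 1 N and angle between carton's own z axis and vertical below 0.12 rad and angle between the x axis of carton and the x axis of board, either way round below 0.1 rad), for 0.1 s.
2. the carton lies tipped forward on its side on the bar and board (angle between carton's own z axis and vertical above 1.45 rad and angle between carton's own x axis and vertical above 3 rad and contact force between carton and board above 0.5 N), for 0.2 s.
At the end, for the whole second after the job is handed in: The carton rests flat on its side on the board (within 0.14 rad), its leading end within 5 mm of the back fence and square to it within 0.07 rad, its middle within 50 mm of the board's middle sideways, at rest (x of carton in the frame of board above 0.044 m and y of carton in the frame of board between -0.05 and 0.05 m and angle between carton's own x axis and vertical above 3 rad and angle between the z axis of carton and the x axis of board, either way round below 0.07 rad and height (world z) of carton below 0.038 m and linear speed of carton below 0.01 m/s); the robot touches nothing.
It fails at once if the bar is pressed with more than 18 N by the carton while that still stands upright (angle between carton's own z axis and vertical below 0.15 rad and contact force between carton and board above 18 N).
It fails at once if the robot presses on the carton with more than 25 N (contact force between any of the fingers, the arm and carton above 25 N).
It fails at once if the carton is lifted (its centre more than 75 mm above the table) (height (world z) of carton above 0.075 m).
It fails at once if a bystander is moved by more than 15 mm (distance of any of jar, brayer, gouge, tile, baren, small_carton from where it was at the start of the episode above 0.015 m).
It also fails if it takes over 72 s, if anything falls off the work surface, if the arm or the gripper's body presses on something with over 40 N, if the wrist force passes 120 N, or if a joint passes its speed limit or range.

## Working session

There is one attempt and no reset: what is moved stays moved. The work goes in short steps, Python scripts to look and compute and a tool call to move; the robot and the scene stay as the last step left them, time stands still between calls to the robot, and variables do not carry over. Pictures are saved under pics/ and viewed, at most 10 in all, crops included, and the job is handed in when it is done.

Besides the shell and the picture viewer there is one more tool, called after "Request:" as a command line: name --argument value ..., lists and objects as JSON in quotes. servo_tool: Moves the arm, as the interface text tells. Its arguments: {"type":"object","properties":{"rows":{"type":"array","items":{"type":"array","items":{"type":"array","items":{"type":"number"}}}},"squeeze":{"type":"number"}},"required":["rows"]}

```bash
mkdir -p pics
cat > h.py <<'E'
import numpy as np, cv2
from station import manip
def ray(cam,u,v):
    c=manip.camera_info(cam);K=np.array(c["K"]);T=np.array(c["camera_from_world"])
    xd=(u-K[0,2])/K[0,0];yd=(v-K[1,2])/K[1,1]
    x,y=xd,yd
    for _ in range(20):
        s=1+c["k1"]*(x*x+y*y);x,y=xd/s,yd/s
    R=T[:3,:3];return -R.T@T[:3,3],R.T@np.array([x,y,1])
def at(cam,u,v,z):
    o,d=ray(cam,u,v);return o+d*(z-o[2])/d[2]
def px(cam,p):
    c=manip.camera_info(cam);K=np.array(c["K"]);T=np.array(c["camera_from_world"])
    q=T[:3,:3]@np.array(p)+T[:3,3];x,y=q[:2]/q[2];s=1+c["k1"]*(x*x+y*y)
    return np.round([K[0,0]*x*s+K[0,2],K[1,1]*y*s+K[1,2]],1)
E
python3 - <<'E'
from h import *
a=manip.snapshot("scene");b=manip.snapshot("top")
cv2.imwrite("pics/s0.png",a);cv2.imwrite("pics/t0.png",b)
for n in("scene","top"):print(ray(n,280,210))
print(manip.sense())
E
```

```text
(array([1.17356434, 0.34796548, 0.91384346]), array([-0.55619666, -0.26628787, -0.78724786]))
(array([0.51294894, 0.05996923, 0.84519652]), array([ 0.07286474, -0.03161492, -0.99698082]))
{'t': 0.1, 'q': array([-1.52549945e+00,  5.28387042e-01,  1.43380784e+00,  1.18616498e-05,
        1.18142941e+00, -1.78503209e-01]), 'qd': array([ 0.00027697, -0.00107973, -0.00229414,  0.00047626, -0.00166869,
       -0.00031908]), 'tau': array([-2.26487346e-04, -4.43305349e+01, -1.78586769e+01, -2.68339154e-04,
        3.86142929e-03, -1.02073128e-05]), 'tcp_pos': array([ 0.13871107, -0.60876533,  0.24941224]), 'tool_rot': array([ 9.93745460e-01,  1.11664361e-01,  7.30790489e-05, -1.01319945e-03]), 'force': array([-0.06746294,  0.27294396, -0.94192135]), 'ft_torque': array([ 0.01477719,  0.02895328, -0.00275945]), 'gripper_force': 0.0, 'finger_gap': 0.9968760271482018}
```

View pics/s0.png

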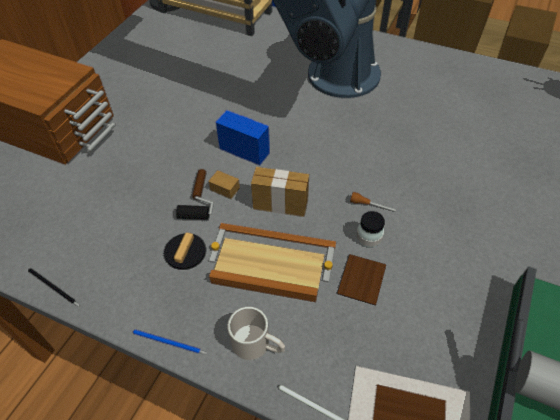

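View pics/t0.png

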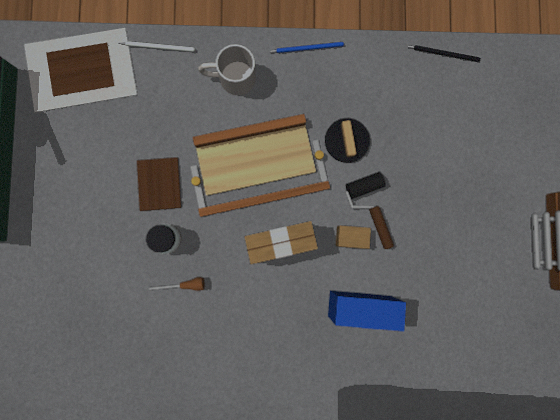

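The kraft carton with the white band (top 281,241; scene 280,192) fits the description. The blue box (top 370,311) is the look-alike, and the small carton is at (353,237). The board spans (197–316, 130–195) and the bar runs from (201,212) to (329,187). I'll confirm these in one crop.

Run:
```python
from h import *
b=cv2.imread("pics/t0.png")
cv2.imwrite("pics/t0c.png",cv2.resize(b[105:270,180:380],None,fx=3.6,fy=3.6,interpolation=cv2.INTER_CUBIC))
```

```text
(no output)
```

View pics/t0c.png

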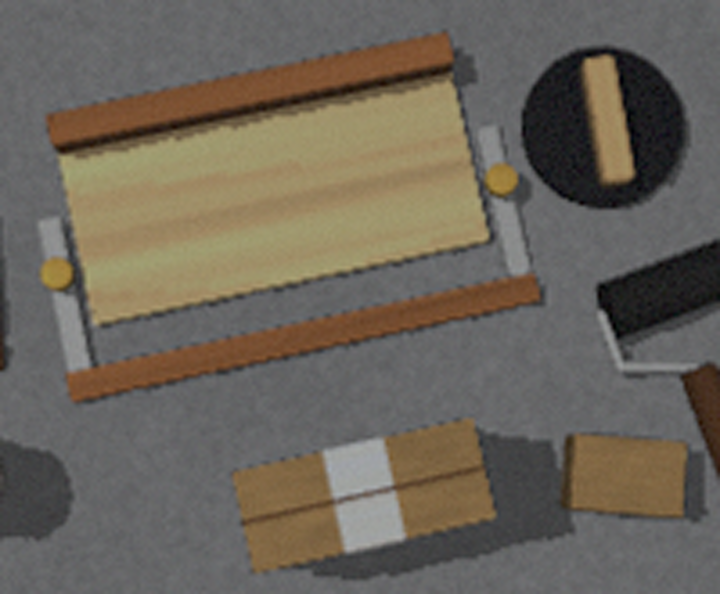

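The crop confirms it. The carton's top corners are at (233,472), (473,419), (495,517) and (254,571). The board's front edge runs (95,325)–(490,241) and the bar's front (75,400)–(541,300), with the fence above.

Run:
```python
from h import *
def c(x,y,z): return at("top",180+(x+.5)/3.6-.5,105+(y+.5)/3.6-.5,z)
def show(n,pts,z):
    P=[c(x,y,z) for x,y in pts];print(n,np.round(P,4).tolist());return P
C=show("carton",[(233,472),(473,419),(495,517),(254,571)],.092)
B=show("board",[(95,325),(490,241)],.008);F=show("fence",[(60,148),(452,78)],.03);S=show("bar",[(75,401),(541,300)],.006)
def yaw(l,r): d=l-r; return np.arctan2(-d[0],d[1])
print([round(float(np.degrees(yaw(a[0],a[1]))),2) for a in(C,B,F,S)],np.degrees(yaw(C[3],C[2])))
print("sizes",np.linalg.norm(C[0]-C[1]),np.linalg.norm(C[0]-C[3]),np.linalg.norm(B[0]-B[1]),np.linalg.norm(S[0]-S[1]))
th=np.mean([yaw(a[0],a[1]) for a in(B,S,F)]);x=np.array([np.cos(th),np.sin(th),0]);y=np.array([-np.sin(th),np.cos(th),0])
o=(B[0]+B[1])/2;cc=np.mean(C,0)
print("board o",o,np.degrees(th),"carton",cc,"in board",(cc-o)@x,(cc-o)@y,"bar x",[(s-o)@x for s in S],[(s-o)@y for s in S],"fence",[(s-o)@x for s in F])
for n,u,v in(("jar",162,239),("small",353,237)): p=at("top",u,v,.05);print(n,(p-o)@x,(p-o)@y)
```

```text
carton [[0.5226, 0.0975, 0.092], [0.5493, -0.0183, 0.092], [0.5021, -0.029, 0.092], [0.4755, 0.0867, 0.092]]
board [[0.6019, 0.1769, 0.008], [0.6505, -0.0361, 0.008]]
fence [[0.6933, 0.1944, 0.03], [0.7347, -0.0131, 0.03]]
bar [[0.561, 0.1869, 0.006], [0.6187, -0.0643, 0.006]]
[12.96, 12.85, 11.28, 12.94] 12.935803259332346
sizes 0.11879797975778897 0.04837198011277433 0.218491192631032 0.2576937546329735
board o [0.62616608 0.07037678 0.008     ] 12.356496568795775 carton [0.51235314 0.03420532 0.092     ] in board -0.11891693237191023 -0.010978296105427849 bar x [np.float64(-0.038748593050980114), np.float64(-0.03614240575507311)] [np.float64(0.1277372101498828), np.float64(-0.12994336530084422)] fence [np.float64(0.09213963907500204), np.float64(0.08818223093197723)]
jar -0.0694565685734303 0.19758815227899051
small -0.13770552812668227 -0.14460269105695225
```

Request:
servo_tool --rows '[[[0, 0, 0, 0.0237, -0.0302, 0, 0], [0, 0, 0, 0.0237, -0.0302, 0, 0], [0, 0, 0, 0.0237, -0.0302, 0, 0], [0, 0, 0, 0.0237, -0.0302, 0, 0], [0, 0, 0, 0.0237, -0.0302, 0, 0], [0, 0, 0, 0.0237, -0.0302, 0, 0], [0, 0, 0, 0.0237, -0.0302, 0, 0], [0, 0, 0, 0.0237, -0.0302, 0, 0]]]'

```text
t: 0.77
tcp_pos: [0.2703, -0.3297, 0.2501]
tool_rot: [0.994, 0.111, -0.0, -0.0]
force: [0.3, -0.4, 0.7]
finger_gap: 0.497
gripper_force: 0.0
```

Request:
servo_tool --rows '[[[0, 0, 0, 0.0237, -0.0302, 0, 0], [0, 0, 0, 0.0237, -0.0302, 0, 0], [0, 0, 0, 0.0237, -0.0302, 0, 0], [0, 0, 0, 0.0237, -0.0302, 0, 0], [0, 0, 0, 0.0237, -0.0302, 0, 0], [0, 0, 0, 0.0237, -0.0302, 0, 0], [0, 0, 0, 0.0237, -0.0302, 0, 0], [0, 0, 0, 0.0237, -0.0302, 0, 0]]]'

```text
t: 1.43
tcp_pos: [0.4014, -0.0521, 0.2503]
tool_rot: [0.994, 0.112, -0.0, -0.0]
force: [-0.1, 0.5, -0.0]
finger_gap: 0.502
gripper_force: 0.0
```

```bash
cat >> h.py <<'E'
from scipy.spatial.transform import Rotation as Ro
th=np.radians(12.9);bx=np.array([np.cos(th),np.sin(th),0]);by=np.array([-np.sin(th),np.cos(th),0]);bo=np.array([.6262,.0704,0])
def bf(p): d=np.array(p)-bo; return np.round([d@bx,d@by,p[2]],4)
def st():
    s=manip.sense();R=Ro.from_quat(s["tool_rot"]).as_matrix()
    print("t",round(s["t"],2),"tcp board",bf(s["tcp_pos"]),"toolx,z in board",np.round([[R[:,i]@bx,R[:,i]@by,R[2,i]] for i in(0,2)],3).tolist(),"F board",np.round([s["force"]@bx,s["force"]@by,s["force"][2]],2),"gap",round(s["finger_gap"],2),"q",np.round(s["q"],2))
E
python3 - <<'E'
from h import *
st()
for p in((330,291),(405,296),(403,331),(333,325)):print("blue",bf(at("top",*p,.092)))
E
```

```text
t 1.43 tcp board [-0.2464 -0.0693  0.2503] toolx,z in board [[1.0, -0.001, -0.0], [-0.0, 0.0, -1.0]] F board [-0.02  0.47 -0.01] gap 0.5 q [-0.41  0.23  1.95 -0.    0.96  0.94]
blue [-0.2195 -0.0746  0.092 ]
blue [-0.2563 -0.2     0.092 ]
blue [-0.313  -0.1823  0.092 ]
blue [-0.2765 -0.0667  0.092 ]
```

Request:
servo_tool --rows '[[[0, 0, 0, 0.015, -0.035, 0, 0], [0, 0, 0, 0.015, -0.035, 0, 0], [0, 7, 0, 0, 0, 0, 0], [0, 7, 0, 0, 0, 0, 0], [0, 7, 0, 0, 0, 0, 0], [0, 7, 0, 0, 0, 0, 0], [0, 7, 0, 0, 0, 0, 0], [0, 0, 0, 0, 0, 0, 0]]]'

```text
t: 2.1
tcp_pos: [0.4132, 0.0276, 0.2484]
tool_rot: [0.965, 0.112, 0.233, -0.039]
force: [-0.2, 0.7, 0.1]
finger_gap: 0.498
gripper_force: 0.0
```

Run:
```python
from h import *
st()
```

```text
t 2.1 tcp board [-0.2171  0.0058  0.2484] toolx,z in board [[0.889, 0.0, 0.459], [0.458, 0.026, -0.888]] F board [-0.01  0.67  0.09] gap 0.5 q [-0.42  0.14  2.24  0.69  0.49  0.35]
```

Request:
servo_tool --rows '[[[0, 0, 0, -0.0048, 0.0022, 0.0256, -1], [0, 0, 0, -0.0048, 0.0022, 0.0256, -1], [0, 0, 0, -0.0048, 0.0022, 0.0256, -1], [0, 0, 0, -0.0048, 0.0022, 0.0256, -1], [0, 2, 0, 0, 0, 0, -1], [0, 2, 0, 0, 0, 0, -1], [0, 2, 0, 0, 0, 0, -1], [0, 0, 0, 0, 0, 0, -1]]]'

```text
t: 2.77
tcp_pos: [0.4426, 0.0292, 0.1677]
tool_rot: [0.952, 0.111, 0.282, -0.048]
force: [-0.7, 0.1, 0.6]
finger_gap: -0.004
gripper_force: 0.0
```

Run:
```python
from h import *
st()
```

```text
t 2.77 tcp board [-0.1881  0.0008  0.1677] toolx,z in board [[0.837, -0.002, 0.548], [0.547, 0.033, -0.836]] F board [-0.65  0.22  0.56] gap -0.0 q [-0.43  0.44  2.36  1.85  0.38 -0.88]
```

Request:
servo_tool --rows '[[[-1, 0, 0, -0.014, 0, 0.0214, -1], [-0.9, 0, 0, -0.014, 0, 0.0214, -1], [0, 0, 0, -0.014, 0, 0.0214, -1], [0, 0, 0, -0.014, 0, 0.0214, -1], [0, 0, 0, -0.014, 0, 0.0214, -1], [0, 0, 0, 0, 0, 0, -1]]]'

```text
t: 3.27
tcp_pos: [0.4434, 0.0352, 0.0548]
tool_rot: [0.952, 0.108, 0.281, -0.047]
force: [0.1, -0.5, 0.3]
finger_gap: -0.0
gripper_force: 0.0
```

Run:
```python
from h import *
st()
a=manip.snapshot("scene");b=manip.snapshot("top")
a=cv2.resize(a[110:290,180:360],None,fx=3,fy=3,interpolation=cv2.INTER_CUBIC)
cv2.imwrite("pics/s1.png",a)
```

```text
t 3.27 tcp board [-0.186   0.0065  0.0548] toolx,z in board [[0.838, -0.008, 0.545], [0.545, 0.03, -0.838]] F board [-0.02 -0.55  0.29] gap -0.0 q [-0.4   0.86  2.43  2.57  0.69 -1.66]
```

View pics/s1.png

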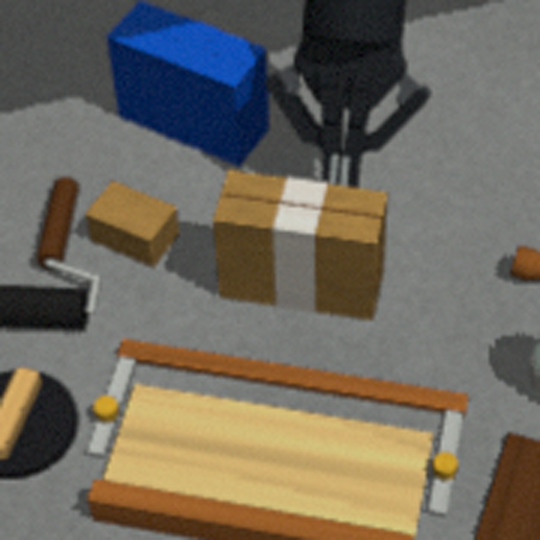

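Request:
servo_tool --rows '[[[0, 0, 0, 0.0101, 0.004, 0.0065, -1], [0, 0, 0, -0.0068, 0.004, 0.0105, -1], [0, 0, 0, -0.0068, 0.0045, 0.0105, -1], [0, 0, 0, 0, 0, 0, -1]]]'

```text
t: 3.7
tcp_pos: [0.461, 0.0245, 0.0385]
tool_rot: [0.95, 0.11, 0.289, -0.042]
force: [-0.1, 0.6, -0.4]
finger_gap: 0.002
gripper_force: 0.0
```

Run:
```python
from h import *
st()
```

```text
t 3.7 tcp board [-0.1712 -0.0079  0.0385] toolx,z in board [[0.83, -0.001, 0.558], [0.558, 0.019, -0.83]] F board [ 0.08  0.62 -0.38] gap 0.0 q [-0.41  0.9   2.39  2.58  0.71 -1.68]
```

Request:
servo_tool --rows '[[[0, 0, 0, -0.0035, 0, 0.0052, -1], [0, 0, 0, -0.0035, 0, 0.0052, -1], [0, 0, 0, 0, 0, 0, -1], [0, 0, 0, 0, 0, 0, -1]]]'

```text
t: 4.03
tcp_pos: [0.4586, 0.0257, 0.0246]
tool_rot: [0.951, 0.11, 0.286, -0.043]
force: [0.2, -0.6, -0.1]
finger_gap: 0.004
gripper_force: 0.0
```

Run:
```python
from h import *
st()
```

```text
t 4.03 tcp board [-0.1733 -0.0062  0.0246] toolx,z in board [[0.833, -0.002, 0.554], [0.554, 0.021, -0.833]] F board [ 0.03 -0.6  -0.13] gap 0.0 q [-0.41  0.95  2.39  2.61  0.75 -1.71]
```

Request:
servo_tool --rows '[[[0, 0, 0, 0.0018, 0, 0.00095, -1], [0, 0, 0, 0.0018, 0, 0.00095, -1], [0, 0, 0, 0.0018, 0, 0.00095, -1], [0, 0, 0, 0.0018, 0, 0.00095, -1], [0, 0, 0, 0.0018, 0, 0.00095, -1], [0, 0, 0, 0.0018, 0, 0.00095, -1], [0, 0, 0, 0.0018, 0, 0.00095, -1], [0, 0, 0, 0.0018, 0, 0.00095, -1]]]'

```text
t: 4.7
tcp_pos: [0.4736, 0.0294, 0.0254]
tool_rot: [0.951, 0.11, 0.285, -0.043]
force: [-2.8, -0.5, -1.7]
finger_gap: -0.001
gripper_force: 0.8
```

Request:
servo_tool --rows '[[[0, 0, 0, 0.00167, 0, 0.0011, -1], [0, 0, 0, 0.00167, 0, 0.0011, -1], [0, 0, 0, 0.00167, 0, 0.0011, -1], [0, 0, 0, 0.00167, 0, 0.0011, -1], [0, 0, 0, 0.00167, 0, 0.0011, -1], [0, 0, 0, 0.00167, 0, 0.0011, -1], [0, 0, 0, 0.00167, 0, 0.0011, -1]]]'

```text
t: 5.28
tcp_pos: [0.4881, 0.0325, 0.0257]
tool_rot: [0.951, 0.11, 0.286, -0.043]
force: [-0.6, -0.2, -2.2]
finger_gap: -0.001
gripper_force: 0.8
```

Run:
```python
from h import *
st()
b=manip.snapshot("top");a=manip.snapshot("scene")
f=lambda m,r,c:cv2.resize(m[r:r+150,c:c+133],None,fx=3,fy=3,interpolation=cv2.INTER_CUBIC)
cv2.imwrite("pics/m1.png",np.hstack([f(b,150,215),f(a,140,225)]))
```

```text
t 5.28 tcp board [-0.1431 -0.0061  0.0257] toolx,z in board [[0.833, -0.002, 0.553], [0.553, 0.021, -0.833]] F board [-0.61 -0.1  -2.18] gap -0.0 q [-0.35  0.9   2.31  2.57  0.64 -1.6 ]
```

View pics/m1.png

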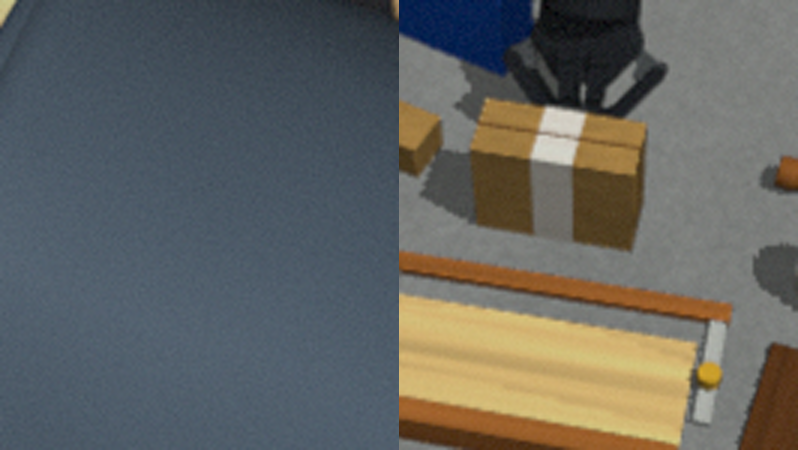

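Request:
servo_tool --rows '[[[0, 0, 0, 0.00167, 0, 0.0011, -1], [0, 0, 0, 0.00167, 0, 0.0011, -1], [0, 0, 0, 0.00167, 0, 0.0011, -1], [0, 0, 0, 0.00167, 0, 0.0011, -1], [0, 0, 0, 0.00167, 0, 0.0011, -1], [0, 0, 0, 0.00167, 0, 0.0011, -1], [0, 0, 0, 0.00167, 0, 0.0011, -1]]]'

```text
t: 5.97
tcp_pos: [0.5017, 0.0358, 0.0258]
tool_rot: [0.951, 0.11, 0.286, -0.043]
force: [-2.9, -0.8, 0.9]
finger_gap: -0.0
gripper_force: 1.5
```

Request:
servo_tool --rows '[[[0, 0, 0, 0.00083, 0, 0.00055, -1], [0, 0, 0, 0.00083, 0, 0.00055, -1], [0, 0, 0, 0.00083, 0, 0.00055, -1], [0, 0, 0, 0.00083, 0, 0.00055, -1], [0, 0, 0, 0.00083, 0, 0.00055, -1], [0, 0, 0, 0.00083, 0, 0.00055, -1], [0, 0, 0, 0.00083, 0, 0.00055, -1], [0, 0, 0, 0.00083, 0, 0.00055, -1]]]'

```text
t: 6.63
tcp_pos: [0.5093, 0.0375, 0.0258]
tool_rot: [0.951, 0.11, 0.286, -0.043]
force: [-2.7, -1.7, 1.2]
finger_gap: 0.003
gripper_force: 1.6
```

Request:
servo_tool --rows '[[[0, 0, 0, 0.00083, 0, 0.00055, -1], [0, 0, 0, 0.00083, 0, 0.00055, -1], [0, 0, 0, 0.00083, 0, 0.00055, -1], [0, 0, 0, 0.00083, 0, 0.00055, -1], [0, 0, 0, 0.00083, 0, 0.00055, -1], [0, 0, 0, 0.00083, 0, 0.00055, -1], [0, 0, 0, 0.00083, 0, 0.00055, -1]]]'

```text
t: 7.22
tcp_pos: [0.5162, 0.0392, 0.0258]
tool_rot: [0.951, 0.11, 0.286, -0.043]
force: [-3.3, -1.4, 1.0]
finger_gap: -0.0
gripper_force: 1.5
```

Run:
```python
from h import *
st()
```

```text
t 7.22 tcp board [-0.1142 -0.0059  0.0258] toolx,z in board [[0.833, -0.002, 0.553], [0.553, 0.021, -0.833]] F board [-3.48 -0.6   1.04] gap -0.0 q [-0.31  0.87  2.23  2.54  0.56 -1.5 ]
```

Request:
servo_tool --rows '[[[0, 0, 0, 0.0005, 0, 0.00033, -1], [0, 0, 0, 0.0005, 0, 0.00033, -1], [0, 0, 0, 0.0005, 0, 0.00033, -1], [0, 0, 0, 0.0005, 0, 0.00033, -1], [0, 0, 0, 0.0005, 0, 0.00033, -1]]]'

```text
t: 7.63
tcp_pos: [0.519, 0.0398, 0.0258]
tool_rot: [0.951, 0.11, 0.286, -0.043]
force: [-3.5, -0.4, 1.3]
finger_gap: 0.002
gripper_force: 1.5
```

Request:
servo_tool --rows '[[[0, 0, 0, 0.0005, 0, 0.00033, -1], [0, 0, 0, 0.0005, 0, 0.00033, -1], [0, 0, 0, 0.0005, 0, 0.00033, -1]]]'

```text
t: 7.88
tcp_pos: [0.5208, 0.0403, 0.0258]
tool_rot: [0.951, 0.11, 0.286, -0.043]
force: [-3.3, -1.5, 1.5]
finger_gap: -0.002
gripper_force: 1.5
```

Request:
servo_tool --rows '[[[0, 0, 0, 0.0005, 0, 0.00033, -1], [0, 0, 0, 0.0005, 0, 0.00033, -1]]]'

```text
t: 8.05
tcp_pos: [0.522, 0.0405, 0.0258]
tool_rot: [0.951, 0.11, 0.286, -0.043]
force: [-3.0, -1.3, 0.3]
finger_gap: -0.002
gripper_force: 1.4
```

Request:
servo_tool --rows '[[[0, 0, 0, 0.0005, 0, 0.00033, -1], [0, 0, 0, 0.0005, 0, 0.00033, -1]]]'

```text
t: 8.22
tcp_pos: [0.5229, 0.0408, 0.0257]
tool_rot: [0.951, 0.11, 0.286, -0.043]
force: [-4.3, -1.1, 2.4]
finger_gap: 0.001
gripper_force: 2.5
```

Request:
servo_tool --rows '[[[0, 0, 0, 0.0005, 0, 0.00033, -1], [0, 0, 0, 0, 0, 0, -1]]]'

```text
t: 8.38
tcp_pos: [0.523, 0.0408, 0.0258]
tool_rot: [0.951, 0.109, 0.285, -0.042]
force: [-4.5, -1.4, 2.3]
finger_gap: -0.004
gripper_force: 2.5
```

Run:
```python
from h import *
st()
```

```text
t 8.38 tcp board [-0.1072 -0.0058  0.0258] toolx,z in board [[0.834, -0.003, 0.552], [0.552, 0.021, -0.834]] F board [-4.74 -0.35  2.33] gap -0.0 q [-0.3   0.87  2.21  2.53  0.53 -1.47]
```

Request:
servo_tool --rows '[[[0, 0, 0, 0.0005, 0, 0.00033, -1], [0, 0, 0, 0, 0, 0, -1]]]'

```text
t: 8.55
tcp_pos: [0.5231, 0.0409, 0.0257]
tool_rot: [0.951, 0.109, 0.285, -0.042]
force: [-6.3, -3.0, 3.9]
finger_gap: 0.003
gripper_force: 3.3
```

Request:
servo_tool --rows '[[[0, 0, 0, 0.0005, 0, 0.00033, -1], [0, 0, 0, 0, 0, 0, -1]]]'

```text
t: 8.72
tcp_pos: [0.5231, 0.0409, 0.0257]
tool_rot: [0.952, 0.109, 0.284, -0.042]
force: [-8.4, -3.9, 5.1]
finger_gap: -0.001
gripper_force: 4.0
```

Request:
servo_tool --rows '[[[0, 0, 0, 0, 0, 0, -1], [0, 0, 0, 0, 0, 0, -1], [0, 0, 0, 0, 0, 0, -1], [0, 0, 0, -0.002, 0, -0.0013, -1], [0, 0, 0, -0.005, 0, -0.0033, -1], [0, 0, 0, -0.005, 0, -0.0033, -1]]]'

```text
t: 9.22
tcp_pos: [0.512, 0.0376, 0.0262]
tool_rot: [0.95, 0.11, 0.288, -0.042]
force: [-0.1, -0.4, 0.2]
finger_gap: -0.007
gripper_force: 0.0
```

Request:
servo_tool --rows '[[[0, 0, 0, 0.0086, 0.0005, -0.013, -1], [0, 0, 0, 0.0086, 0.001, -0.013, -1], [0, 0, 0, 0.0086, 0.001, -0.013, -1], [0, 0, 0, 0.0086, 0.001, -0.013, -1], [0, 0, 0, 0, 0, 0, -1]]]'

```text
t: 9.63
tcp_pos: [0.5129, 0.0331, 0.0905]
tool_rot: [0.95, 0.11, 0.288, -0.042]
force: [0.3, -0.3, 0.1]
finger_gap: -0.003
gripper_force: 0.0
```

Run:
```python
from h import *
st()
a=manip.snapshot("scene")
cv2.imwrite("pics/s2.png",cv2.resize(a[130:300,190:360],None,fx=3,fy=3,interpolation=cv2.INTER_CUBIC))
```

```text
t 9.63 tcp board [-0.1187 -0.011   0.0905] toolx,z in board [[0.83, -0.0, 0.558], [0.557, 0.019, -0.83]] F board [ 0.27 -0.35  0.15] gap -0.0 q [-0.33  0.69  2.24  2.3   0.43 -1.25]
```

View pics/s2.png

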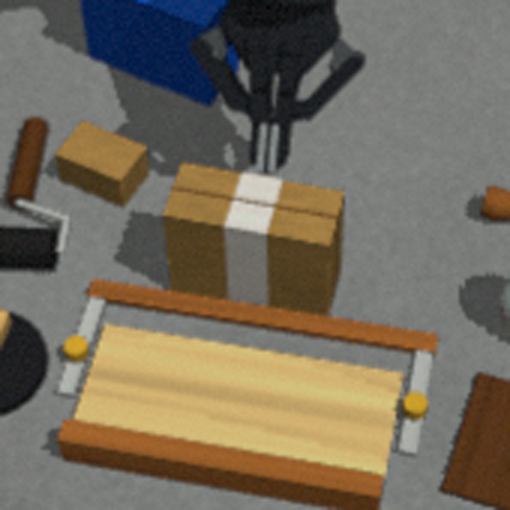

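Request:
servo_tool --rows '[[[0, 0, 0, 0.0025, 0, 0.00165, -1], [0, 0, 0, 0.0025, 0, 0.00165, -1], [0, 0, 0, 0.0017, 0, 0.0011, -1], [0, 0, 0, 0.0017, 0, 0.0011, -1], [0, 0, 0, 0.0017, 0, 0.0011, -1], [0, 0, 0, 0.0017, 0, 0.0011, -1], [0, 0, 0, 0.0017, 0, 0.0011, -1], [0, 0, 0, 0.0017, 0, 0.0011, -1]]]'

```text
t: 10.35
tcp_pos: [0.5291, 0.0377, 0.088]
tool_rot: [0.951, 0.11, 0.285, -0.043]
force: [-3.0, -0.1, 2.4]
finger_gap: -0.006
gripper_force: 1.2
```

Request:
servo_tool --rows '[[[0, 0, 0, 0.0017, 0, 0.0011, -1], [0, 0, 0, 0.0017, 0, 0.0011, -1], [0, 0, 0, 0.0017, 0, 0.0011, -1], [0, 0, 0, 0.0017, 0, 0.0011, -1], [0, 0, 0, 0.0017, 0, 0.0011, -1], [0, 0, 0, 0.0017, 0, 0.0011, -1], [0, 0, 0, 0.0017, 0, 0.0011, -1], [0, 0, 0, 0.0017, 0, 0.0011, -1]]]'

```text
t: 11.02
tcp_pos: [0.5455, 0.0414, 0.0885]
tool_rot: [0.951, 0.11, 0.286, -0.043]
force: [-1.3, -1.2, 2.7]
finger_gap: -0.001
gripper_force: 1.4
```

Run:
```python
from h import *
st()
```

```text
t 11.02 tcp board [-0.0852 -0.0102  0.0885] toolx,z in board [[0.833, -0.002, 0.553], [0.553, 0.021, -0.833]] F board [-1.52 -0.86  2.69] gap -0.0 q [-0.28  0.69  2.15  2.2   0.36 -1.09]
```

Request:
servo_tool --rows '[[[0, 0, 0, 0.0023, 0, 0.0015, -1], [0, 0, 0, 0.0023, 0, 0.0015, -1], [0, 0, 0, 0.0023, 0, 0.0015, -1], [0, 0, 0, 0.0023, 0, 0.0015, -1], [0, 0, 0, 0.0023, 0, 0.0015, -1], [0, 0, 0, 0.0023, 0, 0.0015, -1], [0, 0, 0, 0.0023, 0, 0.0015, -1], [0, 0, 0, 0.0023, 0, 0.0015, -1]]]'

```text
t: 11.68
tcp_pos: [0.5669, 0.0465, 0.0884]
tool_rot: [0.951, 0.11, 0.286, -0.043]
force: [-0.1, 0.2, -0.5]
finger_gap: -0.002
gripper_force: 0.0
```

Request:
servo_tool --rows '[[[0, 0, 0, 0.0023, 0, 0.0015, -1], [0, 0, 0, 0.0023, 0, 0.0015, -1], [0, 0, 0, 0.0023, 0, 0.0015, -1], [0, 0, 0, 0.0023, 0, 0.0015, -1], [0, 0, 0, 0, 0, 0, -1], [0, 0, 0, 0, 0, 0, -1]]]'

```text
t: 12.18
tcp_pos: [0.5774, 0.0491, 0.0887]
tool_rot: [0.951, 0.11, 0.286, -0.043]
force: [-0.0, 0.2, 0.4]
finger_gap: -0.002
gripper_force: 0.0
```

Run:
```python
from h import *
st()
a=manip.snapshot("scene")
cv2.imwrite("pics/s3.png",cv2.resize(a[130:310,190:370],None,fx=3,fy=3,interpolation=cv2.INTER_CUBIC))
```

```text
t 12.18 tcp board [-0.0524 -0.0099  0.0887] toolx,z in board [[0.833, -0.001, 0.553], [0.553, 0.021, -0.833]] F board [0.02 0.15 0.45] gap -0.0 q [-0.24  0.69  2.07  2.07  0.31 -0.91]
```

View pics/s3.png

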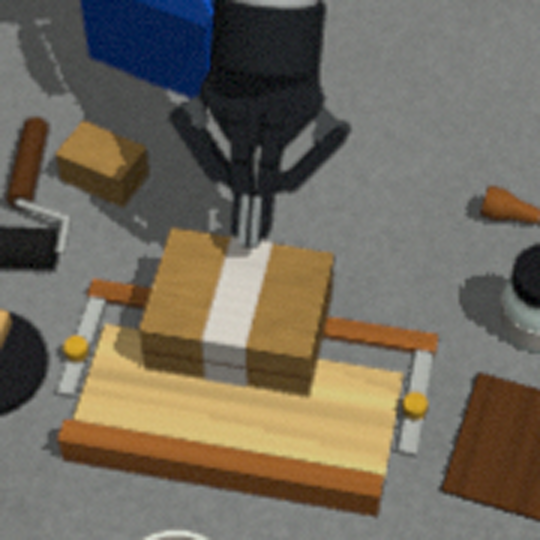

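Request:
servo_tool --rows '[[[0, 0, 0, -0.0145, 0, -0.0097, -1], [0, 0, 0, -0.0145, 0, -0.0097, -1], [0, 0, 0, -0.0094, 0, 0.0141, -1], [0, 0, 0, -0.0094, 0, 0.0141, -1], [0, 0, 0, -0.0094, 0, 0.0141, -1], [0, 0, 0, 0, 0, 0, -1]]]'

```text
t: 12.73
tcp_pos: [0.5419, 0.0416, 0.0353]
tool_rot: [0.952, 0.109, 0.284, -0.043]
force: [-0.6, -0.3, 0.0]
finger_gap: 0.001
gripper_force: 0.0
```

Run:
```python
from h import *
st()
```

```text
t 12.73 tcp board [-0.0886 -0.0092  0.0353] toolx,z in board [[0.836, -0.004, 0.549], [0.549, 0.022, -0.835]] F board [-0.64 -0.19  0.02] gap 0.0 q [-0.28  0.83  2.16  2.44  0.46 -1.36]
```

Request:
servo_tool --rows '[[[0, 0, 0, 0.0041, 0, -0.0009, -1], [0, 0, 0, 0.0025, 0, 0.00165, -1], [0, 0, 0, 0.0025, 0, 0.00165, -1], [0, 0, 0, 0.0025, 0, 0.00165, -1], [0, 0, 0, 0.0025, 0, 0.00165, -1], [0, 0, 0, 0.0025, 0, 0.00165, -1], [0, 0, 0, 0.0025, 0, 0.00165, -1], [0, 0, 0, 0.0025, 0, 0.00165, -1]]]'

```text
t: 13.4
tcp_pos: [0.5654, 0.0476, 0.0414]
tool_rot: [0.951, 0.11, 0.285, -0.043]
force: [-5.0, -0.8, 4.1]
finger_gap: -0.0
gripper_force: 2.4
```

Request:
servo_tool --rows '[[[0, 0, 0, 0.0017, 0, 0.0011, -1], [0, 0, 0, 0.0017, 0, 0.0011, -1], [0, 0, 0, 0.0017, 0, 0.0011, -1], [0, 0, 0, 0.0017, 0, 0.0011, -1], [0, 0, 0, 0.0017, 0, 0.0011, -1], [0, 0, 0, 0.0017, 0, 0.0011, -1], [0, 0, 0, 0.0017, 0, 0.0011, -1], [0, 0, 0, 0.0017, 0, 0.0011, -1]]]'

```text
t: 14.07
tcp_pos: [0.5819, 0.0511, 0.0412]
tool_rot: [0.951, 0.11, 0.286, -0.043]
force: [-4.6, -0.4, 4.2]
finger_gap: 0.002
gripper_force: 2.4
```

Run:
```python
from h import *
st()
```

```text
t 14.07 tcp board [-0.0475 -0.0089  0.0412] toolx,z in board [[0.833, -0.002, 0.553], [0.553, 0.021, -0.833]] F board [-4.61  0.67  4.17] gap 0.0 q [-0.23  0.81  2.06  2.33  0.37 -1.18]
```

Request:
servo_tool --rows '[[[0, 0, 0, 0.0017, 0, 0.0011, -1], [0, 0, 0, 0.0017, 0, 0.0011, -1], [0, 0, 0, 0.0017, 0, 0.0011, -1], [0, 0, 0, 0.0017, 0, 0.0011, -1], [0, 0, 0, 0.0017, 0, 0.0011, -1], [0, 0, 0, 0.0017, 0, 0.0011, -1], [0, 0, 0, 0.0017, 0, 0.0011, -1], [0, 0, 0, 0.0017, 0, 0.0011, -1]]]'

```text
t: 14.73
tcp_pos: [0.5981, 0.0549, 0.0413]
tool_rot: [0.951, 0.11, 0.286, -0.043]
force: [-3.3, -1.5, 1.3]
finger_gap: 0.002
gripper_force: 1.6
```

Request:
servo_tool --rows '[[[0, 0, 0, 0.00083, 0, 0.00055, -1], [0, 0, 0, 0.00083, 0, 0.00055, -1], [0, 0, 0, 0.00083, 0, 0.00055, -1], [0, 0, 0, 0.00083, 0, 0.00055, -1], [0, 0, 0, 0.00083, 0, 0.00055, -1], [0, 0, 0, 0.00083, 0, 0.00055, -1], [0, 0, 0, 0.00083, 0, 0.00055, -1], [0, 0, 0, 0.00083, 0, 0.00055, -1]]]'

```text
t: 15.4
tcp_pos: [0.6056, 0.0567, 0.0413]
tool_rot: [0.951, 0.11, 0.286, -0.043]
force: [-2.6, 0.3, -0.0]
finger_gap: -0.002
gripper_force: 1.2
```

Run:
```python
from h import *
st()
a=manip.snapshot("scene")
cv2.imwrite("pics/s4.png",cv2.resize(a[160:310,190:340],None,fx=4,fy=4,interpolation=cv2.INTER_CUBIC))
```

```text
t 15.4 tcp board [-0.0231 -0.0088  0.0413] toolx,z in board [[0.833, -0.002, 0.553], [0.553, 0.021, -0.833]] F board [-2.43  0.85 -0.01] gap -0.0 q [-0.21  0.81  2.    2.24  0.33 -1.06]
```

View pics/s4.png

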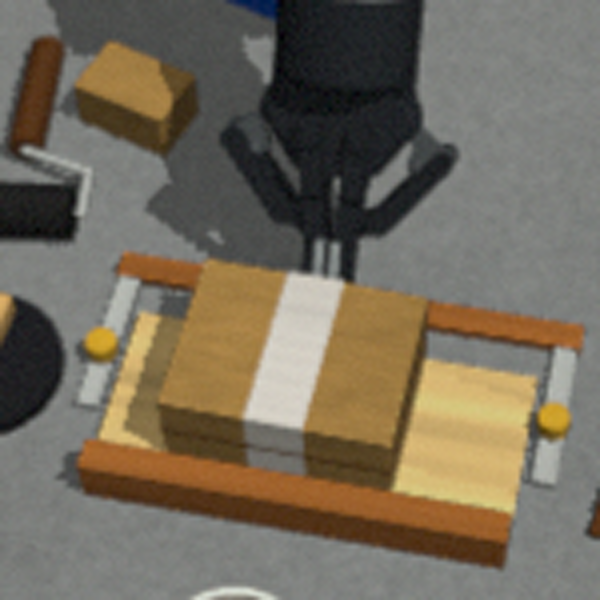

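Flat, square, and about 6 mm short of the fence.

Request:
servo_tool --rows '[[[0, 0, 0, 0.0005, 0, 0.00033, -1], [0, 0, 0, 0.0005, 0, 0.00033, -1], [0, 0, 0, 0.0005, 0, 0.00033, -1], [0, 0, 0, 0.0005, 0, 0.00033, -1], [0, 0, 0, 0.0005, 0, 0.00033, -1], [0, 0, 0, 0.0005, 0, 0.00033, -1]]]'

```text
t: 15.95
tcp_pos: [0.609, 0.0575, 0.0414]
tool_rot: [0.951, 0.11, 0.286, -0.043]
force: [-2.4, 0.4, -0.2]
finger_gap: 0.004
gripper_force: 1.2
```

Request:
servo_tool --rows '[[[0, 0, 0, 0.0005, 0, 0.00033, -1], [0, 0, 0, 0.0005, 0, 0.00033, -1], [0, 0, 0, 0.0005, 0, 0.00033, -1]]]'

```text
t: 16.2
tcp_pos: [0.6108, 0.058, 0.0414]
tool_rot: [0.951, 0.11, 0.286, -0.043]
force: [-2.3, -0.7, -0.2]
finger_gap: 0.002
gripper_force: 1.1
```

Request:
servo_tool --rows '[[[0, 0, 0, 0.0005, 0, 0.00033, -1], [0, 0, 0, 0.0005, 0, 0.00033, -1], [0, 0, 0, 0, 0, 0, -1]]]'

```text
t: 16.45
tcp_pos: [0.6122, 0.0583, 0.0415]
tool_rot: [0.951, 0.11, 0.286, -0.043]
force: [-1.5, 0.2, -1.4]
finger_gap: -0.0
gripper_force: 0.8
```

Request:
servo_tool --rows '[[[0, 0, 0, 0.0005, 0, 0.00033, -1], [0, 0, 0, 0.0005, 0, 0.00033, -1]]]'

```text
t: 16.62
tcp_pos: [0.613, 0.0585, 0.0414]
tool_rot: [0.951, 0.11, 0.286, -0.043]
force: [-1.6, -0.4, -0.3]
finger_gap: -0.002
gripper_force: 1.2
```

Request:
servo_tool --rows '[[[0, 0, 0, 0.0005, 0, 0.00033, -1], [0, 0, 0, 0.0005, 0, 0.00033, -1]]]'

```text
t: 16.78
tcp_pos: [0.6133, 0.0586, 0.0413]
tool_rot: [0.951, 0.109, 0.285, -0.042]
force: [-6.7, -2.8, 4.7]
finger_gap: -0.002
gripper_force: 3.6
```

Request:
servo_tool --rows '[[[0, 0, 0, 0.0005, 0, 0.00033, -1], [0, 0, 0, 0.0005, 0, 0.00033, -1]]]'

```text
t: 16.95
tcp_pos: [0.6134, 0.0586, 0.0412]
tool_rot: [0.952, 0.109, 0.284, -0.042]
force: [-9.9, -4.2, 7.6]
finger_gap: 0.0
gripper_force: 5.4
```

Request:
servo_tool --rows '[[[0, 0, 0, 0, 0, 0, -1], [0, 0, 0, 0, 0, 0, -1], [0, 0, 0, -0.002, 0, -0.0013, -1], [0, 0, 0, -0.008, 0, -0.0053, -1], [0, 0, 0, -0.015, 0, -0.01, -1], [0, 0, 0, 0.01, 0, -0.017, -1], [0, 0, 0, 0.01, 0, -0.017, -1], [0, 0, 0, 0, 0, 0, -1]]]'

```text
t: 17.62
tcp_pos: [0.5866, 0.0509, 0.0842]
tool_rot: [0.95, 0.11, 0.289, -0.042]
force: [0.7, 1.1, 0.1]
finger_gap: -0.0
gripper_force: 0.0
```

Request:
servo_tool --rows '[[[0, 0, 0, -0.01, 0, -0.03, -1], [0, 0, 0, -0.01, 0, -0.03, -1], [0, 0, 0, -0.01, 0, -0.03, -1], [0, 0, 0, 0, 0, 0, -1], [0, 0, 0, 0, 0, 0, -1]]]'

```text
t: 18.03
tcp_pos: [0.5124, 0.0321, 0.1403]
tool_rot: [0.951, 0.109, 0.287, -0.042]
force: [0.6, -0.3, -0.9]
finger_gap: 0.004
gripper_force: 0.0
```

Run:
```python
from h import *
st()
a=manip.snapshot("scene")
cv2.imwrite("pics/s5.png",cv2.resize(a[150:310,165:375],None,fx=3.7,fy=3.7,interpolation=cv2.INTER_CUBIC))
```

```text
t 18.03 tcp board [-0.1195 -0.0119  0.1403] toolx,z in board [[0.831, -0.002, 0.556], [0.555, 0.02, -0.831]] F board [ 0.56 -0.42 -0.91] gap 0.0 q [-0.33  0.55  2.21  1.93  0.34 -0.85]
```

View pics/s5.png

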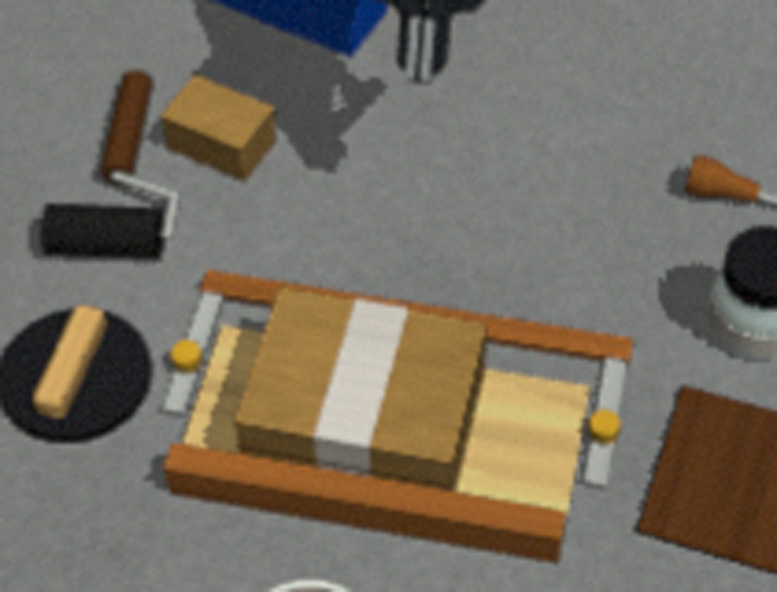

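The carton lies flat and square against the fence, about 10 mm off the middle. The bystanders haven't moved and the arm is clear.

```bash
python3 -c "
from station import manip
print(manip.sign_off())"
```

```text
the job is handed in; nothing more can be done
None
```

The carton was slid square against the bar, tipped over it, and pushed flat and flush to the back fence. The job is handed in, but the hand-in call did not report a verdict. Measured tool forces stayed around 13 N or less, and the arm ended clear of everything.

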